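# Sort the blood-draw bench: tubes by cap colour, beaker to its stack

### The job

Clear the samples off the bench: stand each loose tube upright in the empty pocket of the rack of its own cap colour, and nest the loose beaker, mouth up, in the beaker on the grey base. Set the beaker in loosely and let go, neither pressing nor dropping it in, so that it does not wedge; do not tip any tube or the beaker over, and leave the pump bottle and the tape roll where they are.

Things in the scene. Friction and masses are not known exactly. Their poses are not given: they have to be found in the camera images.
- yellow_tube: loose upright sample tube with yellow screw cap, grey body with white label; foot 29 mm diameter, body 27 mm, cap 32 mm diameter from 68 to 90 mm up, 90 mm tall in all, about 60 g, flat foot so it stands by itself. Origin: centre of its underside, z up the tube. Grip it across the cap from above.
- purple_tube: loose upright sample tube with purple screw cap, grey body with white label; foot 29 mm diameter, body 27 mm, cap 32 mm diameter from 68 to 90 mm up, 90 mm tall in all, about 60 g, flat foot so it stands by itself. Origin: centre of its underside, z up the tube. Grip it across the cap from above.
- red_tube: loose upright sample tube with red screw cap, grey body with white label; foot 29 mm diameter, body 27 mm, cap 32 mm diameter from 68 to 90 mm up, 90 mm tall in all, about 60 g, flat foot so it stands by itself. Origin: centre of its underside, z up the tube. Grip it across the cap from above.
- yellow_rack: fixed white foam rack with an empty square pocket (yellow floor and rim) and four fixed slim yellow-capped tubes. Origin: on the bench under the pocket's centre. Pocket 52 mm square, floor 6 mm, wall tops 34 mm up, walls 5 mm. Slim tubes (caps 18 mm wide, tops 100 mm up) at y = 60 and 84 mm, x = +-16 mm, so the pocket's -x, +x and -y sides are free. Rack spans x +-31, y -31 to 97 mm.
- purple_rack: fixed white foam rack with an empty square pocket (purple floor and rim) and four fixed slim purple-capped tubes. Origin: on the bench under the pocket's centre. Pocket 52 mm square, floor 6 mm, wall tops 34 mm up, walls 5 mm. Slim tubes (caps 18 mm wide, tops 100 mm up) at y = 60 and 84 mm, x = +-16 mm, so the pocket's -x, +x and -y sides are free. Rack spans x +-31, y -31 to 97 mm.
- red_rack: fixed white foam rack with an empty square pocket (red floor and rim) and four fixed slim red-capped tubes. Origin: on the bench under the pocket's centre. Pocket 52 mm square, floor 6 mm, wall tops 34 mm up, walls 5 mm. Slim tubes (caps 18 mm wide, tops 100 mm up) at y = 60 and 84 mm, x = +-16 mm, so the pocket's -x, +x and -y sides are free. Rack spans x +-31, y -31 to 97 mm.
- beaker: loose pale blue tapered open beaker, mouth up, outer diameter 40 mm at the foot and 61 mm at the rim, 80 mm tall, wall 4 mm, about 45 g. Origin: centre of its underside, z up. Grip it across the outside, near the rim.
- beaker_stack: fixed beaker like the loose one, mouth up on a round grey base (76 mm wide, 10 mm high). Origin: on the bench under the base's centre; rim 90 mm up, mouth 53 mm inside. The loose beaker nested in it rests on the tapered walls, its foot about 44 mm above this origin, its rim 34 mm above the lower rim: keep the fingertips above the lower rim and let go at or a few mm above that height.
- pump_bottle: bystander: loose white pump bottle, 60 mm diameter, 166 mm tall, origin at the centre of its underside, spout along its -x, reaching 35 mm
- tape_roll: bystander: loose white roll of tape lying flat, 70 mm outer diameter, 25 mm high, origin at the centre of its underside

How it is judged:
At the end, for the whole second after the job is handed in: Each tube stands upright (0.12 rad) on the floor of its own colour's pocket, within 17 mm of its centre; the beaker is nested upright (0.12 rad) in the stacked one, within 8 mm of centre, foot 36 to 50 mm above the stack's origin; all at rest; bottle and tape within 25 mm of their starts (horizontal distance between yellow_tube and yellow_rack below 0.017 m and z of yellow_tube in the frame of yellow_rack below 0.012 m and angle between each of yellow_tube, purple_tube, red_tube, beaker's own z axis and vertical below 0.12 rad and horizontal distance between purple_tube and purple_rack below 0.017 m and z of purple_tube in the frame of purple_rack below 0.012 m and horizontal distance between red_tube and red_rack below 0.017 m and z of red_tube in the frame of red_rack below 0.012 m and horizontal distance between beaker and beaker_stack below 0.008 m and z of beaker in the frame of beaker_stack between 0.036 and 0.05 m and linear speed of each of yellow_tube, purple_tube, red_tube, beaker below 0.02 m/s and distance of each of pump_bottle, tape_roll from where it was at the start of the episode below 0.025 m); the robot touches nothing.
It fails at once if a tube or the beaker is tipped over (0.7 rad) (angle between any of yellow_tube, purple_tube, red_tube, beaker's own z axis and vertical above 0.7 rad).
It fails at once if the pump bottle or the tape roll is pushed over 25 mm or tipped (distance of any of pump_bottle, tape_roll from where it was at the start of the episode above 0.025 m or angle between any of pump_bottle, tape_roll's own z axis and vertical above 0.7 rad).
It fails at once if the beaker is pressed or dropped hard into the stacked one, so that it wedges (over 60 N on its walls) (contact force between beaker and beaker_stack above 60 N).
It also fails if it takes over 99 s, if anything falls off the work surface, if the arm or the gripper's body presses on something with over 40 N, if the wrist force passes 120 N, or if a joint passes its speed limit or range.

### The arm

A 6-joint arm with a two-finger parallel gripper is mounted at the origin on the work surface. World frame = base frame: x ahead of the robot, y to its left, z up, the work surface at z = 0. Lengths are in m, angles in rad, forces in N, time in s.
With the tool pointing down it reaches from about 0.3 to 0.95 m from the base axis. Payload 3.1 kg.
Tool frame: the origin (TCP) lies at the very end of the fingers, on their centre line; the grasp point (between the pads) lies 19 mm behind it (robot.grasp_offset is the z of the grasp point in the tool frame, in m); z points along the fingers, y is the line along which they close (so a half turn about z gives the same grasp; the last joint's range is limited). The gripper opens to 85 mm and grips with 20 to 120 N. Pads are 22 mm wide; open, the fingers measure 114 mm over their backs; the gripper's body (76 mm by 85 mm) begins 54 mm behind the grasp point. The pads swing forward as they close: fully open they stand 13 mm farther back than shut.
Start: joints at [1.081, 0.308, 1.634, -0, 1.2, -0.07], TCP at [0.255, 0.571, 0.231] pointing down, gripper open.
Joint ranges: [-3.06, 3.06], [-0.79, 1.96], [0.05, 2.63], [-1.19, 4.34], [0.05, 2.64], [-2.94, 2.94]. Speed limits (rad/s): [2.79, 2.79, 3.14, 3.14, 3.14, 3.14].

### API

Orientations are given as a unit quaternion [w, x, y, z].
In Python, from workcell import robot gives the robot as it stands.
- The arm moves only by the shell command python3 -m pendant 'ROWS' [FORCE]. ROWS is JSON, a list of rows, each a list of 3 entries, a list of its own where there are three numbers: the shift along the tool's x, y, z normalised to -1 to 1, where 1 is 30 cm, then the turn about the tool's z normalised to -1 to 1, where 1 is 30 degrees, then the opening, from 0 (shut) to 1 (fully open). A call has 1 to 12 rows; each row is the pose to reach, as a shift and turn from the pose commanded when the call began, along the tool's axes at that moment; what a row does not reach only later rows make up. A row lasts 1/12 s, in which the tool goes at most 41.7 mm and 7.16 degrees, less where a joint would pass 70% of its speed; a pose out of reach is approached as far as the arm can. A call with a number of a shift or a turn outside -1 to 1 is refused whole. A call with a gripper value outside its range is refused whole. The fingers move at their own pace and stop on an object; FORCE is the grip in N (left out, the last holds). Time passes only in rows, so rows that repeat a pose let the fingers close. It gives the time, the measured TCP pose, the force, the opening and the grip force at its end, in the units of the state.
- robot.get_obs(): the state, without advancing time (a new reading comes with each control period).
- robot.read_camera(name): name is "side" or "top" or "wrist"; returns the picture (480x640x3 uint8, blue, green, red); there is no depth.
- robot.camera_info(name): a dict with "fx", "fy", "cx", "cy" (pixels), "rvec" (rotation vector, rad) and "tvec" (3), from world to camera coordinates, as OpenCV has them. Camera axes: x right, y down, z forward; pixel columns grow to the right and rows downward; lengths in m; the calibration is good to about 2 mm. A picture is of the moment at which its call begins: read the wrist's pose just before it. camera_info takes no time and is no camera call; for the wrist camera it gives the pose at the moment of the call.
- robot.close_job(): hands the job in; it is judged then, once.
The state is a dict: "t": time; "joint_positions": joint angles; "qd": joint speeds; "effort": joint torques, N m; "position": TCP position; "tool_rot": TCP orientation; "force": force on the tool from outside, world axes, zero at the start; "wrist_torque": the same for the moment, N m; "finger_gap": finger opening in m; "finger_force": force on a finger pad.
Only numpy, scipy, OpenCV 4.12 (cv2) and the standard library are available. Lean on these libraries where they do the work, as an engineer would, in place of code of your own. Each camera call takes 0.05 s, during which the arm holds its last target. There are 200 camera calls.

## Working session

There is one attempt and no reset: what is moved stays moved. The work goes in short steps, Python scripts to look and compute and a shell command to move; the robot and the scene stay as the last step left them, time stands still between calls to the robot, and variables do not carry over. Pictures are saved under pics/ and viewed, at most 14 in all, crops included, and the job is handed in when it is done.

```bash
mkdir -p pics; ls
python3 - <<'E'
from workcell import robot
import cv2,numpy as np
for n in("top","side"):
    i=robot.read_camera(n); cv2.imwrite(f"pics/{n}0.png",i); c=robot.camera_info(n); print(n,c)
    R=cv2.Rodrigues(np.array(c["rvec"],float))[0]; print(-R.T@np.array(c["tvec"]).ravel())
o=robot.get_obs(); print(o)
E
```

```text
pics
top {'fx': 497.55932158443875, 'fy': 497.55932158443875, 'cx': 328.5325699964817, 'cy': 243.31996868309614, 'rvec': array([ 2.16110204, -2.19112432,  0.12899333]), 'tvec': array([-0.01147213,  0.5040013 ,  1.11963352])}
[3.86591748e-01 5.03323712e-04 1.16545043e+00]
side {'fx': 474.0932720443246, 'fy': 474.0932720443246, 'cx': 310.9041228077589, 'cy': 246.29969366347294, 'rvec': array([ 2.28465346, -0.32996959,  0.1667145 ]), 'tvec': array([-0.4922563 ,  0.14707576,  1.14656445])}
[ 0.24106198 -0.86108394  0.88259909]
{'t': 0.1, 'joint_positions': array([ 1.08128518e+00,  3.08960902e-01,  1.63510795e+00,  3.25712725e-05,
        1.19967334e+00, -6.96951249e-02]), 'qd': array([-2.57462645e-03, -8.15323547e-04, -2.91819401e-03,  9.18200160e-06,
        6.86410107e-04, -4.83212699e-04]), 'effort': array([ 9.37106734e-05, -4.16409516e+01, -2.77646041e+01, -1.48170357e-04,
        4.04993523e-03, -3.28623656e-06]), 'position': array([0.25439779, 0.57004423, 0.23011195]), 'tool_rot': array([-3.11189879e-04,  2.08375605e-01,  9.78048287e-01, -1.02884344e-03]), 'force': array([ 0.64544192, -0.22851446, -1.0851653 ]), 'wrist_torque': array([ 0.00015538, -0.02317589,  0.03840939]), 'finger_force': 0.0, 'finger_gap': 0.08498356584719118}
```

View pics/top0.png

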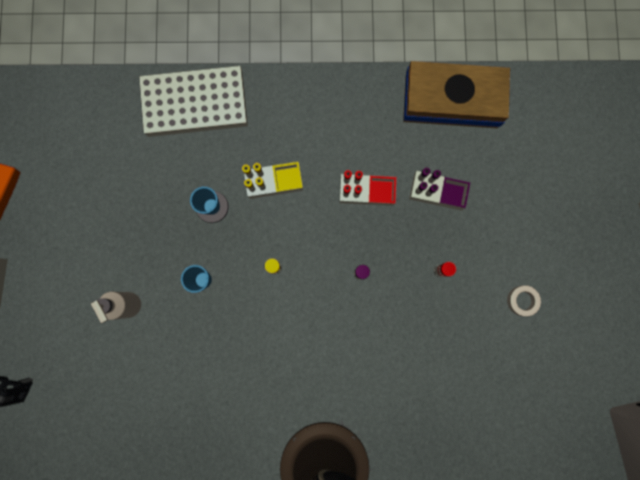

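View pics/side0.png

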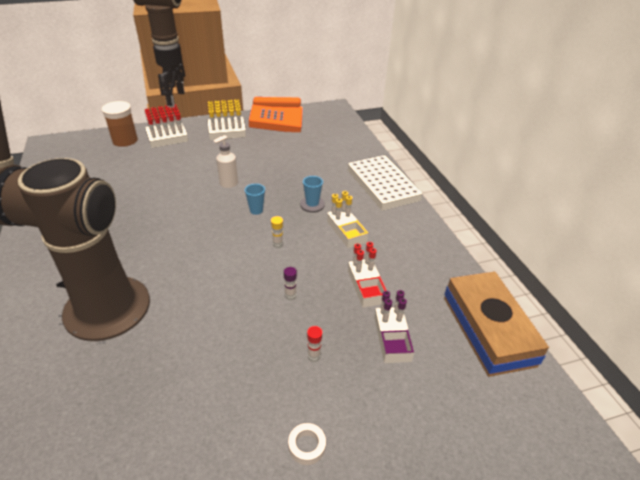

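The top view (up = +x, left = +y) shows the caps at about (272,266) yellow, (362,271) purple and (448,269) red. Pockets are at (288,177), (455,192) and (382,189). The loose beaker is near (196,278), the stack near (205,202), the bottle at (110,306) and the tape at (525,301). The side view agrees. Next I'll measure these.

```bash
cat > h.py <<'E'
from workcell import robot
import cv2,numpy as np
def cam(n):
    c=robot.camera_info(n); K=np.array([[c["fx"],0,c["cx"]],[0,c["fy"],c["cy"]],[0,0,1]])
    R=cv2.Rodrigues(np.array(c["rvec"],float))[0]; return K,R,np.array(c["tvec"],float).ravel()
def ray(cm,uv,z):
    K,R,t=cm; uv=np.atleast_2d(np.array(uv,float))
    d=(R.T@np.linalg.inv(K)@np.c_[uv,np.ones(len(uv))].T).T; C=-R.T@t
    return (C+d*((z-C[2])/d[:,2])[:,None])[:,:2]
def mask(im,col):
    h=cv2.cvtColor(im,cv2.COLOR_BGR2HSV); H,S,V=[h[...,k].astype(int) for k in range(3)]
    m={"yellow":(abs(H-29)<8)&(S>150)&(V>90),"red":((H<6)|(H>174))&(S>150)&(V>90),
       "purple":(abs(H-150)<16)&(S>90)&(V>25),"blue":(abs(H-104)<12)&(S>90)&(V>50)}[col]
    return m.astype(np.uint8)
def blobs(m,amin=30):
    cs,_=cv2.findContours(m,cv2.RETR_EXTERNAL,cv2.CHAIN_APPROX_NONE)
    return sorted([c for c in cs if cv2.contourArea(c)>amin],key=cv2.contourArea,reverse=True)
def cen(c):
    M=cv2.moments(c); return np.array([M["m10"],M["m01"]])/M["m00"]
def fitc(P):
    A=np.c_[2*P,np.ones(len(P))]; s=np.linalg.lstsq(A,(P**2).sum(1),rcond=None)[0]
    return s[:2],np.sqrt(s[2]+s[:2]@s[:2])
E
python3 - <<'E'
from h import *
np.set_printoptions(precision=4,suppress=True)
im=cv2.imread("pics/top0.png"); sd=cv2.imread("pics/side0.png"); ct=cam("top"); cs=cam("side")
for col in("yellow","red","purple"):
    for n,i,c_ in(("top",im,ct),("side",sd,cs)):
        for c in blobs(mask(i,col),60)[:3]:
            u=cen(c); print(col,n,u.round(1),cv2.contourArea(c),"z79:",ray(c_,u,.079)[0],end=" ")
            if n=="top":
                w=ray(c_,c[:,0],.034).astype(np.float32); r=cv2.minAreaRect(w*1000); print("rect34",np.round(r[0],1),np.round(r[1],1),round(r[2],1),end="")
            print()
for c in blobs(mask(im,"blue"),100)[:3]:
    for z in(.08,.09):
        P=ray(ct,c[:,0],z); N=np.array([.3866,.0005]); ctr=P.mean(0)
        d=(ctr-N)/np.linalg.norm(ctr-N); Q=P[(P-ctr)@d>0.0]; print("blue",z,cen(c),ctr,*fitc(Q),len(Q))
E
```

```text
yellow top [287.3 176.4] 653.0 z79: [0.6491 0.072 ] rect34 [660.1  74.9] [63.4 60.5] 8.3
yellow top [271.9 265.5] 155.5 z79: [0.4512 0.1067] rect34 [454.  110.9] [31.9 29.6] 89.2
yellow side [350.9 233. ] 81.5 z79: [0.6266 0.0133] 
red top [382.4 189.4] 646.5 z79: [ 0.6174 -0.139 ] rect34 [ 627.2 -144.9] [60.5 62.8] 86.3
red top [448.2 268.6] 149.5 z79: [ 0.4393 -0.279 ] rect34 [ 441.7 -290.2] [32.3 29.7] 89.2
red side [161.8 113.6] 362.0 z79: [0.1969 0.8349] 
red side [314.3 334.1] 179.0 z79: [ 0.4378 -0.2745] 
red side [369.6 291. ] 163.0 z79: [ 0.5961 -0.1922] 
purple top [454.9 192.3] 614.5 z79: [ 0.6089 -0.3007] rect34 [ 618.2 -313.2] [59.1 61.4] 77.0
purple top [362.2 271.5] 139.0 z79: [ 0.4356 -0.0902] rect34 [437.5 -94.6] [29.7 29.6] 89.2
purple side [395.7 345.6] 279.5 z79: [ 0.5905 -0.3494] 
purple side [289.7 273.4] 119.5 z79: [ 0.4341 -0.0865] 
purple side [400.8 299.1] 93.5 z79: [ 0.6547 -0.2352] 
blue 0.08 [194.8279 278.4473] [0.4251 0.2728] [0.4255 0.2745] 0.029329752469363177 41
blue 0.09 [194.8279 278.4473] [0.4247 0.2702] [0.4252 0.272 ] 0.029059544345115186 41
blue 0.08 [203.6304 199.968 ] [0.5977 0.2564] [0.5988 0.2575] 0.029380685943923044 40
blue 0.09 [203.6304 199.968 ] [0.5957 0.2541] [0.5968 0.2551] 0.029110008581530906 40
```

```bash
cat >> h.py <<'E'
def rel(p,ang=0):
    """shift in tool axes /0.3, turn /30deg so that tool y points at world angle ang (deg)"""
    from scipy.spatial.transform import Rotation as Ro
    o=robot.get_obs(); q=o["tool_rot"]; R=Ro.from_quat([q[1],q[2],q[3],q[0]]).as_matrix()
    a=np.degrees(np.arctan2(R[1,1],R[0,1])); d=(a-ang+90)%180-90
    print("at",o["position"].round(4),"yang",a.round(1),"-> shift",(R.T@(np.array(p)-o["position"])/.3).round(3),"turn",round(d/30,3),"t",round(o["t"],2))
E
python3 -c "
from h import *
rel([.425,.274,.24])"
```

```text
at [0.2544 0.57   0.2301] yang 65.9 -> shift [-0.922 -0.669 -0.032] turn 2.198 t 0.1
```

```bash
python3 -m pendant '[[[0,0,-0.1],0.2,1],[[-0.3,-0.2,-0.1],0.4,1],[[-0.6,-0.45,-0.1],0.7,1],[[-0.92,-0.67,-0.05],1,1],[[-0.92,-0.67,-0.05],1,1],[[-0.92,-0.67,-0.05],1,1],[[-0.92,-0.67,-0.05],1,1],[[-0.92,-0.67,-0.05],1,1],[[-0.92,-0.67,-0.05],1,1],[[-0.92,-0.67,-0.05],1,1],[[-0.92,-0.67,-0.05],1,1]]'
python3 -m pendant '[[[0,0,0],1,1],[[0,0,0],1,1],[[0,0,0],1,1],[[0,0,0],1,1],[[0,0,0],1,1],[[0,0,0],1,1]]'
python3 -m pendant '[[[0,0,0],0.2,1],[[0,0,0],0.2,1],[[0,0,0],0.2,1]]'
python3 - <<'E'
from h import *
rel([.425,.274,.2]); c=cam("wrist"); i=robot.read_camera("wrist"); cv2.imwrite("pics/w1.png",i)
print(-c[1].T@c[2],c[1])
E
```

```text
t: 1.02
position: [0.4257, 0.2722, 0.2457]
tool_rot: [-0.0, 0.457, 0.89, -0.001]
force: [-1.2, 0.7, -0.1]
finger_gap: 0.0853
finger_force: 0.0
t: 1.52
position: [0.4241, 0.2759, 0.2461]
tool_rot: [-0.0, 0.668, 0.744, -0.0]
force: [0.6, -0.1, -0.1]
finger_gap: 0.0854
finger_force: 0.0
t: 1.77
position: [0.4245, 0.2753, 0.2462]
tool_rot: [-0.0, 0.706, 0.708, -0.0]
force: [0.1, 0.4, 1.0]
finger_gap: 0.0851
finger_force: 0.0
at [0.4245 0.2753 0.2462] yang 0.2 -> shift [-0.004  0.002  0.154] turn 0.007 t 1.77
[0.42266174 0.34456918 0.38842845] [[ 9.99992243e-01  3.72566490e-03 -1.27799666e-03]
 [ 3.93320568e-03 -9.61785300e-01  2.73776490e-01]
 [-2.09158938e-04 -2.73779393e-01 -9.61792493e-01]]
```

View pics/w1.png

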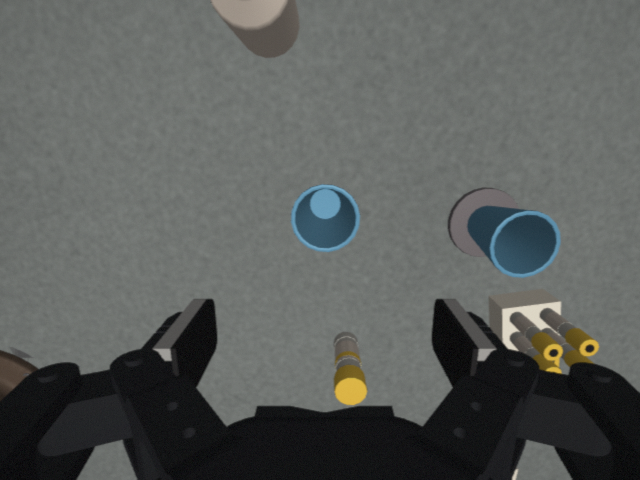

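The wrist view shows the loose beaker's rim centred at about (326,218), the stack's rim at (524,243) and the top of the yellow cap at (350,389). I'll cast rays for each and compare with the top view.

Run:
```python
from h import *
np.set_printoptions(precision=4,suppress=True)
im=cv2.imread("pics/w1.png"); c=cam("wrist")
for b in blobs(mask(im,"blue"),800):
    u=cen(b)
    if u[0]<420: P=ray(c,b[:,0],.08)
    else:
        q=b[:,0]; q=q[(q-[524,243])@[.8,.6]>0]; P=ray(c,q,.09)
    print("blue",u,*fitc(P),len(P))
for b in blobs(mask(im,"yellow"),300)[:1]: print("y",cen(b),ray(c,cen(b),.087))
rel([.425,.274,.2])
```

```text
blue [515.3615 238.8619] [0.5942 0.2566] 0.02914997701031492 98
blue [324.9822 217.7707] [0.4234 0.2764] 0.02913445570387157 190
y [349.7324 384.9149] [[0.4481 0.113 ]]
at [0.4246 0.2751 0.2462] yang 0.2 -> shift [-0.004  0.001  0.154] turn 0.006 t 1.82
```

```bash
python3 -m pendant '[[[0,0,0.13],0,1],[[0,0,0.26],0,1],[[0,0,0.39],0,1],[[0,0,0.5],0,1],[[0,0,0.57],0,1],[[0,0,0.61],0,1],[[0,0,0.637],0,1],[[0,0,0.637],0,1]]' 30
python3 -m pendant '[[[0,0,0],0,0.5],[[0,0,0],0,0.5],[[0,0,0],0,0.5],[[0,0,0],0,0.5],[[0,0,0],0,0.5],[[0,0,0],0,0.5],[[0,0,0],0,0.5],[[0,0,0],0,0.5]]' 30
python3 -c "
from h import *
rel([.5955,.2555,.15])
cv2.imwrite('pics/s1.png',robot.read_camera('side')[120:280,180:420].repeat(3,0).repeat(3,1))"
```

```text
t: 2.48
position: [0.4243, 0.2744, 0.0541]
tool_rot: [-0.0, 0.707, 0.707, -0.001]
force: [-0.2, -1.5, -0.1]
finger_gap: 0.0851
finger_force: 0.0
t: 3.15
position: [0.4265, 0.2757, 0.0574]
tool_rot: [0.001, 0.707, 0.707, 0.002]
force: [-1.6, -0.4, 6.0]
finger_gap: 0.0586
finger_force: 31.9
at [0.4265 0.2757 0.0574] yang -0.0 -> shift [-0.066  0.564 -0.307] turn -0.001 t 3.15
```

View pics/s1.png

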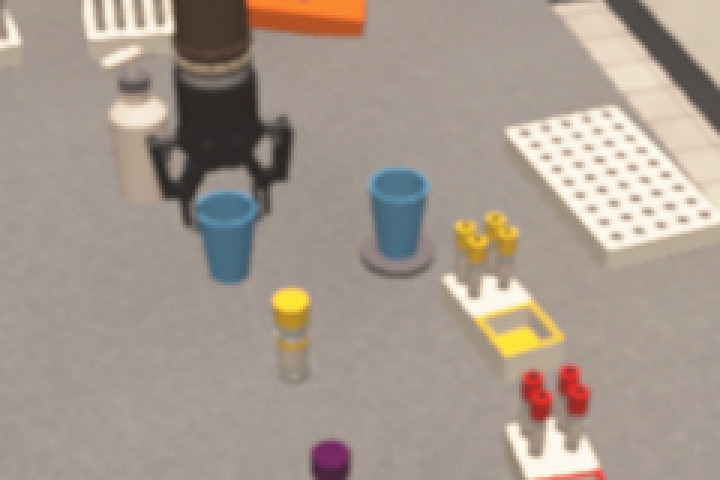

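The side crop shows the beaker upright between the pads at crop position (228,235), with a 58.6 mm gap as expected near the rim. Lifting it now.

```bash
python3 -m pendant '[[[0,0,-0.08],0,0.5],[[0,0,-0.2],0,0.5],[[0,0,-0.32],0,0.5],[[0,0,-0.4],0,0.5],[[0,0.1,-0.4],0,0.5],[[-0.03,0.2,-0.4],0,0.5],[[-0.04,0.32,-0.4],0,0.5],[[-0.05,0.44,-0.4],0,0.5],[[-0.06,0.53,-0.4],0,0.5],[[-0.066,0.568,-0.4],0,0.5],[[-0.066,0.568,-0.4],0,0.5],[[-0.066,0.568,-0.4],0,0.5]]'
python3 - <<'E'
from h import *
rel([.5955,.2555,.101]); i=robot.read_camera("wrist"); cv2.imwrite("pics/w2.png",i)
E
```

```text
t: 4.2
position: [0.5945, 0.2545, 0.175]
tool_rot: [-0.001, 0.708, 0.707, -0.001]
force: [-0.4, 0.2, -1.4]
finger_gap: 0.0585
finger_force: 32.6
at [0.5945 0.2545 0.175 ] yang -0.1 -> shift [0.003 0.004 0.247] turn -0.003 t 4.2
```

View pics/w2.png

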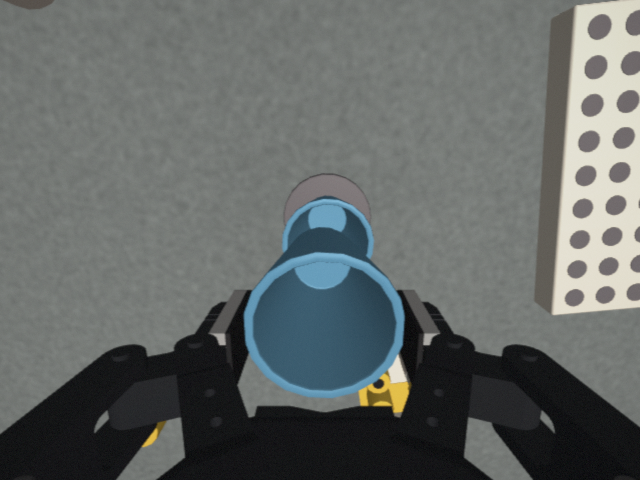

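The held beaker's rim spans columns 246–404 and rows 254–397. The stack's rim below spans columns 284–373 with its top at row 199. I'll check the alignment.

Run:
```python
from h import *
c=cam("wrist"); im=cv2.imread("pics/w2.png")
b=max(blobs(mask(im,"blue"),2000),key=cv2.contourArea)[:,0]
up=b[(b[:,1]<238)]; lo=b[(b[:,1]>320)]
print("stack",fitc(ray(c,up,.09)),len(up))
for z in(.195,.2,.205): print("held",z,fitc(ray(c,lo,z)))
```

```text
stack (array([0.59373572, 0.25846309]), np.float64(0.028681692939225213)) 116
held 0.195 (array([0.59160731, 0.25484666]), np.float64(0.030070517725784014))
held 0.2 (array([0.59163839, 0.25768437]), np.float64(0.028838156456658368))
held 0.205 (array([0.59166948, 0.26052208]), np.float64(0.027605795187535233))
```

```bash
python3 -m pendant '[[[0.003,0.007,0],0,0.5],[[0.003,0.007,0.05],0,0.5],[[0.003,0.007,0.1],0,0.5],[[0.003,0.007,0.15],0,0.5],[[0.003,0.007,0.18],0,0.5],[[0.003,0.007,0.2],0,0.5],[[0.003,0.007,0.215],0,0.5],[[0.003,0.007,0.225],0,0.5],[[0.003,0.007,0.23],0,0.5],[[0.003,0.007,0.23],0,0.5]]'
python3 -c "
from h import *
rel([.5955,.2555,.101])
cv2.imwrite('pics/s2.png',robot.read_camera('side')[120:280,180:420].repeat(3,0).repeat(3,1))"
```

```text
t: 5.08
position: [0.5973, 0.2557, 0.1063]
tool_rot: [-0.0, 0.707, 0.707, -0.0]
force: [-0.2, 0.4, -0.4]
finger_gap: 0.0585
finger_force: 32.6
at [0.5973 0.2557 0.1063] yang -0.0 -> shift [-0.001 -0.006  0.018] turn -0.002 t 5.08
```

View pics/s2.png

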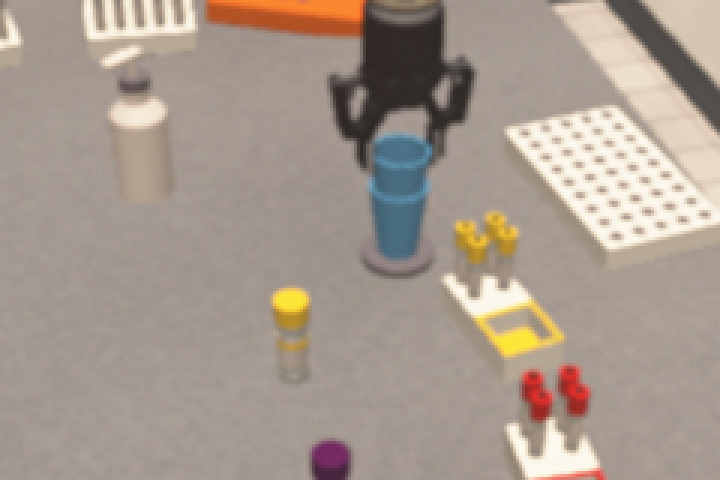

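The side crop shows the beaker inside the stack, with its rim at crop (400,150) above the lower rim at (399,185). The foot is about 5 mm above the seat and there is no force. I'll ease it down 3 mm and let go.

```bash
python3 -m pendant '[[[0,0,0.005],0,0.5],[[0,0,0.01],0,0.5],[[0,0,0.01],0,0.5]]'
python3 -m pendant '[[[0,0,0],0,0.72],[[0,0,0],0,0.76],[[0,0,0],0,0.85],[[0,0,0],0,1],[[0,0,0],0,1],[[0,0,0],0,1]]'
python3 -m pendant '[[[0,0,-0.08],0,1],[[0,0,-0.2],0,1],[[0,0,-0.3],0,1],[[0,0,-0.36],0,1],[[0,0,-0.36],0,1],[[0,0,-0.36],0,1]]'
python3 - <<'E'
from h import *
rel([.450,.110,.2]); c=cam("wrist"); i=robot.read_camera("wrist"); s=robot.read_camera("side")[120:280,180:420].repeat(3,0).repeat(3,1)
cv2.imwrite("pics/c3.png",np.hstack([cv2.resize(i,(400,300)),cv2.resize(s,(400,300))])); cv2.imwrite("pics/w3.png",i)
E
```

```text
t: 5.38
position: [0.5975, 0.2556, 0.1032]
tool_rot: [0.0, 0.707, 0.707, 0.0]
force: [-0.2, -0.4, 0.1]
finger_gap: 0.0582
finger_force: 32.6
t: 5.88
position: [0.5974, 0.2556, 0.1032]
tool_rot: [0.0, 0.707, 0.707, 0.0]
force: [-0.6, -0.4, 0.4]
finger_gap: 0.0854
finger_force: 0.0
t: 6.38
position: [0.5983, 0.256, 0.213]
tool_rot: [0.001, 0.707, 0.707, 0.002]
force: [-0.8, 0.0, -0.3]
finger_gap: 0.0853
finger_force: 0.0
at [0.5983 0.256  0.213 ] yang -0.0 -> shift [-0.487 -0.494  0.041] turn -0.002 t 6.38
```

View pics/c3.png

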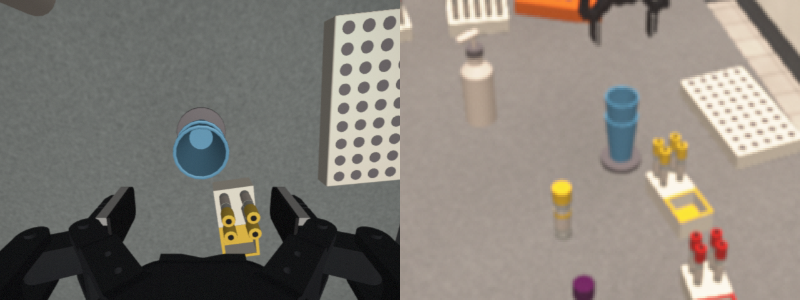

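Left (wrist) and right (side) both show the beaker nested upright and concentric. Next the yellow tube: I'll hover over it and measure from close by.

```bash
python3 -m pendant '[[[-0.06,-0.06,0],0,1],[[-0.15,-0.15,0],0,1],[[-0.24,-0.24,0],0,1],[[-0.33,-0.33,0],0,1],[[-0.41,-0.42,0.02],0,1],[[-0.47,-0.47,0.04],0,1],[[-0.49,-0.49,0.04],0,1],[[-0.49,-0.49,0.04],0,1],[[-0.49,-0.49,0.04],0,1]]'
cat > cap.py <<'E'
from h import *
import sys
col,n=sys.argv[1:3]; c=cam("wrist"); i=robot.read_camera("wrist"); cv2.imwrite(f"pics/{n}.png",i)
for b in blobs(mask(i,col),300)[:4]:
    e=cv2.boundingRect(b); P=b[:,0]; lo=P[P[:,1]>P[:,1].min()+.55*(e[3])]
    print(e,[a.round(4) for a in (cen(b),*fitc(ray(c,lo,.09)))], "rect34",[np.round(a,1) for a in cv2.minAreaRect((ray(c,P,.034)*1000).astype(np.float32))])
rel([float(v) for v in sys.argv[3:6]], float(sys.argv[6]) if len(sys.argv)>6 else 0)
E
python3 cap.py yellow w4 .450 .108 .055
```

```text
t: 7.23
position: [0.4506, 0.109, 0.1988]
tool_rot: [-0.0, 0.708, 0.706, 0.0]
force: [0.8, 0.9, 0.0]
finger_gap: 0.0853
finger_force: 0.0
(525, 188, 88, 104) [array([564.6223, 246.8501]), array([0.6202, 0.0919]), np.float64(0.0262)] rect34 [array([661.7,  91.7]), array([73.1, 88.6]), np.float64(8.4)]
(303, 213, 43, 46) [array([324.0566, 235.8926]), array([0.4488, 0.1084]), np.float64(0.0149)] rect34 [array([448.6,  95.2]), array([40.7, 36.9]), np.float64(89.9)]
(571, 154, 45, 28) [array([596.7813, 165.9853]), array([0.636 , 0.1579]), np.float64(0.0091)] rect34 [array([672.7, 157.2]), array([22.5, 35.1]), np.float64(52.7)]
at [0.4514 0.1094 0.1993] yang -0.1 -> shift [-0.005 -0.005  0.481] turn -0.002 t 7.28
```

View pics/w4.png

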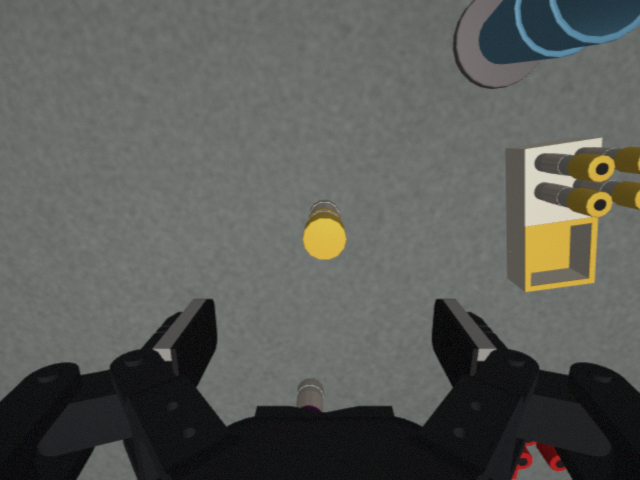

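The yellow cap's disc is at (324,239), so about (0.449, 0.108) m, which agrees with the top view. The pocket rim corners are near (525,222), (597,215), (596,282) and (527,291). I'll descend and grip.

```bash
python3 -c "
from h import *
print(ray(cam('wrist'),[[525,222],[597,215],[596,282],[527,291]],.034), ray(cam('wrist'),[[525,222],[597,215],[596,282],[527,291]],.034).mean(0))"
python3 -m pendant '[[[-0.005,-0.005,0.1],0,1],[[-0.005,-0.005,0.2],0,1],[[-0.005,-0.005,0.3],0,1],[[-0.005,-0.005,0.39],0,1],[[-0.005,-0.005,0.45],0,1],[[-0.005,-0.005,0.48],0,1],[[-0.005,-0.005,0.48],0,1]]' 40
python3 -m pendant '[[[0,0,0],0,0.2],[[0,0,0],0,0.2],[[0,0,0],0,0.2],[[0,0,0],0,0.2],[[0,0,0],0,0.2],[[0,0,0],0,0.2],[[0,0,0],0,0.2],[[0,0,0],0,0.2],[[0,0,0],0,0.2],[[0,0,0],0,0.2]]' 40
python3 -c "
from h import *
rel([.659,.0755,.13],8)"
```

```text
[[0.62377769 0.10776972]
 [0.68490342 0.11387383]
 [0.69663918 0.05182967]
 [0.63529543 0.04306167]] [0.66015393 0.07913372]
t: 7.87
position: [0.448, 0.1078, 0.0531]
tool_rot: [-0.001, 0.707, 0.707, -0.002]
force: [-0.5, -0.0, 0.7]
finger_gap: 0.0852
finger_force: 0.0
t: 8.7
position: [0.45, 0.1074, 0.0565]
tool_rot: [0.001, 0.707, 0.707, 0.001]
force: [-0.6, 0.9, 6.7]
finger_gap: 0.031
finger_force: 39.4
at [0.45   0.1074 0.0565] yang -0.1 -> shift [-0.106  0.697 -0.243] turn -0.269 t 8.7
```

```bash
python3 -m pendant '[[[0,0,-0.1],0,0.2],[[0,0,-0.2],0,0.2],[[-0.02,0.05,-0.28],0,0.2],[[-0.04,0.17,-0.28],-0.1,0.2],[[-0.06,0.3,-0.28],-0.2,0.2],[[-0.09,0.43,-0.28],-0.27,0.2],[[-0.1,0.55,-0.28],-0.27,0.2],[[-0.1,0.64,-0.28],-0.27,0.2],[[-0.1,0.697,-0.28],-0.27,0.2],[[-0.1,0.697,-0.28],-0.27,0.2],[[-0.1,0.697,-0.28],-0.27,0.2],[[-0.1,0.697,-0.28],-0.27,0.2]]'
python3 - <<'E'
from h import *
rel([.66,.076,.0605],8); i=robot.read_camera("wrist"); cv2.imwrite("pics/w5.png",i)
E
```

```text
t: 9.7
position: [0.656, 0.0771, 0.1382]
tool_rot: [-0.001, 0.656, 0.755, -0.001]
force: [-0.9, -0.1, -0.9]
finger_gap: 0.0308
finger_force: 39.9
at [0.656  0.0771 0.1382] yang 8.0 -> shift [-0.005  0.014  0.259] turn 0.002 t 9.7
```

View pics/w5.png

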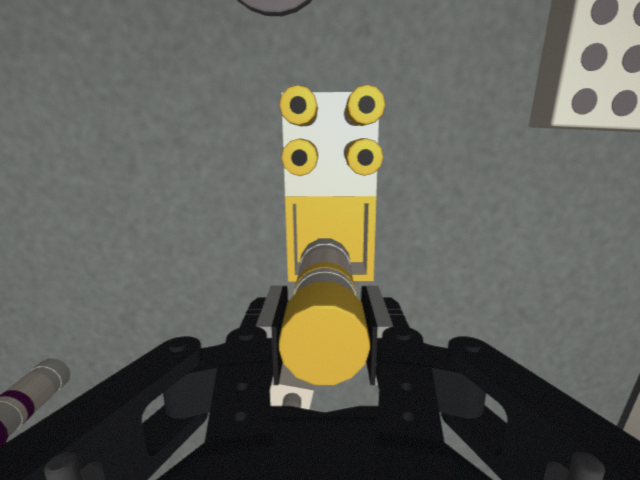

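The tube hangs at column 325 over the yellow pocket, whose rim spans columns 286–377 and rows 196–281. I'll check the offset.

```bash
python3 -c "
from h import *
c=cam('wrist'); P=ray(c,[[286,196],[377,196],[374,281],[289,281]],.034); print(P.mean(0), P[0]-P[1],P[0]-P[3]); rel([*P.mean(0),.0605],8)"
```

```text
[0.65890434 0.07746019] [-0.06135712 -0.00871648] [-0.0091101   0.06151035]
at [0.6559 0.0772 0.1384] yang 8.1 -> shift [-0.001  0.011  0.26 ] turn 0.002 t 9.75
```

```bash
python3 -m pendant '[[[-0.001,0.011,0],0,0.2],[[-0.001,0.011,0.06],0,0.2],[[-0.001,0.011,0.13],0,0.2],[[-0.001,0.011,0.19],0,0.2],[[-0.001,0.011,0.23],0,0.2],[[-0.001,0.011,0.247],0,0.2],[[-0.001,0.011,0.25],0,0.2],[[-0.001,0.011,0.25],0,0.2]]'
python3 -m pendant '[[[0,0,0],0,0.4],[[0,0,0],0,0.5],[[0,0,0],0,0.6],[[0,0,0],0,0.8],[[0,0,0],0,0.8],[[0,0,0],0,0.8]]'
python3 -m pendant '[[[0,0,-0.1],0,0.8],[[0,0,-0.2],0,0.8],[[0,0,-0.3],0,0.8],[[0,0,-0.4],0,1],[[0,0,-0.46],0,1],[[0,0,-0.46],0,1],[[0,0,-0.46],0,1]]'
python3 cap.py yellow w6 .4365 -.0895 .2 0
```

```text
t: 10.42
position: [0.6614, 0.0773, 0.0647]
tool_rot: [0.0, 0.656, 0.755, 0.0]
force: [-0.1, -1.0, -1.9]
finger_gap: 0.0309
finger_force: 40.1
t: 10.92
position: [0.6613, 0.0772, 0.0644]
tool_rot: [0.0, 0.656, 0.755, 0.0]
force: [0.6, -0.5, -0.4]
finger_gap: 0.0682
finger_force: 0.0
t: 11.5
position: [0.6621, 0.0773, 0.2039]
tool_rot: [0.001, 0.656, 0.755, 0.001]
force: [0.6, 0.2, -1.1]
finger_gap: 0.0854
finger_force: 0.0
(286, 184, 71, 74) [array([321.1092, 218.5358]), array([0.6574, 0.0847]), np.float64(0.0262)] rect34 [array([658.3,  74.8]), array([61.2, 65.7]), np.float64(8.0)]
(282, 99, 27, 28) [array([295.1396, 112.775 ]), array([0.63  , 0.1589]), np.float64(0.0088)] rect34 [array([625. , 161.5]), array([21.1, 20.7]), np.float64(8.0)]
(332, 98, 26, 29) [array([344.0423, 112.3772]), array([0.6617, 0.1629]), np.float64(0.0082)] rect34 [array([664.1, 167.1]), array([21.5, 20.2]), np.float64(52.2)]
(283, 138, 27, 26) [array([295.9251, 150.6366]), array([0.633 , 0.1344]), np.float64(0.0085)] rect34 [array([629.4, 131.9]), array([20.7, 20.1]), np.float64(52.0)]
at [0.6607 0.0772 0.2017] yang 8.0 -> shift [-0.446 -0.818  0.006] turn 0.268 t 11.55
```

View pics/w6.png

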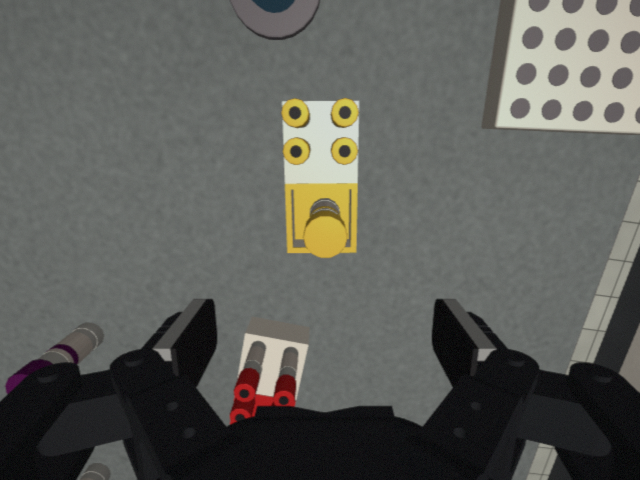

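The yellow tube stands upright in its pocket, cap at (325,235) inside the rim. Next is the purple tube.

```bash
python3 -m pendant '[[[-0.05,-0.08,0],0.1,1],[[-0.1,-0.18,0],0.2,1],[[-0.16,-0.3,0],0.27,1],[[-0.23,-0.42,0],0.27,1],[[-0.3,-0.54,0],0.27,1],[[-0.36,-0.66,0],0.27,1],[[-0.41,-0.75,0],0.27,1],[[-0.44,-0.8,0],0.27,1],[[-0.446,-0.818,0],0.27,1],[[-0.446,-0.818,0],0.27,1],[[-0.446,-0.818,0],0.27,1]]'
python3 cap.py purple w7 .436 -.0895 .055
```

```text
t: 12.47
position: [0.4367, -0.0892, 0.2013]
tool_rot: [-0.001, 0.708, 0.707, -0.0]
force: [0.6, 0.3, 1.0]
finger_gap: 0.0853
finger_force: 0.0
(301, 210, 42, 46) [array([321.7566, 232.6235]), array([ 0.433 , -0.0881]), np.float64(0.0148)] rect34 [array([ 432.4, -100.9]), array([40.9, 36.2]), np.float64(89.9)]
at [ 0.4374 -0.0891  0.2016] yang -0.0 -> shift [-0.002 -0.004  0.489] turn -0.001 t 12.52
```

```bash
python3 -m pendant '[[[0,-0.008,0.1],0,1],[[0,-0.008,0.2],0,1],[[0,-0.008,0.3],0,1],[[0,-0.008,0.39],0,1],[[0,-0.008,0.45],0,1],[[0,-0.008,0.485],0,1],[[0,-0.008,0.485],0,1]]' 40
python3 -m pendant '[[[0,0,0],0,0.2],[[0,0,0],0,0.2],[[0,0,0],0,0.2],[[0,0,0],0,0.2],[[0,0,0],0,0.2],[[0,0,0],0,0.2],[[0,0,0],0,0.2],[[0,0,0],0,0.2],[[0,0,0],0,0.2],[[0,0,0],0,0.2]]' 40
python3 -c "
from h import *
rel([.618,-.313,.17],-13)"
```

```text
t: 13.1
position: [0.4331, -0.0883, 0.0542]
tool_rot: [-0.002, 0.707, 0.707, -0.001]
force: [-0.4, 0.9, 0.6]
finger_gap: 0.0857
finger_force: 0.0
t: 13.93
position: [0.4356, -0.09, 0.058]
tool_rot: [0.001, 0.707, 0.707, 0.001]
force: [-0.4, -0.1, 6.3]
finger_gap: 0.031
finger_force: 39.4
at [ 0.4356 -0.09    0.058 ] yang -0.1 -> shift [-0.743  0.61  -0.372] turn 0.431 t 13.93
```

```bash
python3 -m pendant '[[[0,0,-0.1],0,0.2],[[0,0,-0.22],0,0.2],[[0,0,-0.34],0,0.2],[[-0.07,0.03,-0.37],0.1,0.2],[[-0.17,0.09,-0.37],0.2,0.2],[[-0.29,0.15,-0.37],0.3,0.2],[[-0.41,0.22,-0.37],0.43,0.2],[[-0.52,0.3,-0.37],0.43,0.2],[[-0.63,0.38,-0.37],0.43,0.2],[[-0.71,0.47,-0.37],0.43,0.2],[[-0.743,0.56,-0.37],0.43,0.2],[[-0.743,0.61,-0.37],0.43,0.2]]'
python3 -m pendant '[[[0,0,0],0,0.2],[[0,0,0],0,0.2],[[0,0,0],0,0.2]]'
python3 - <<'E'
from h import *
rel([.618,-.313,.0645],-13); c=cam("wrist"); i=robot.read_camera("wrist"); cv2.imwrite("pics/w8.png",i)
for b in blobs(mask(i,"purple"),800): print(cv2.boundingRect(b),[np.round(a,1) for a in cv2.minAreaRect((ray(c,b[:,0],.034)*1000).astype(np.float32))])
E
```

```text
t: 14.93
position: [0.6195, -0.3162, 0.1676]
tool_rot: [0.002, 0.783, 0.622, 0.0]
force: [-0.5, 0.2, -0.4]
finger_gap: 0.0312
finger_force: 39.8
t: 15.18
position: [0.616, -0.312, 0.1669]
tool_rot: [-0.001, 0.782, 0.623, -0.001]
force: [-0.5, 0.4, -1.3]
finger_gap: 0.0308
finger_force: 39.8
at [ 0.616  -0.312   0.1669] yang -12.9 -> shift [-0.002  0.008  0.341] turn 0.002 t 15.18
(279, 277, 91, 103) [array([ 593.6, -397.4]), array([96.4, 77. ]), np.float64(79.0)]
(287, 189, 81, 76) [array([ 616.3, -311. ]), array([60.1, 61.5]), np.float64(77.1)]
(342, 89, 32, 34) [array([ 657.3, -228.8]), array([22.1, 22. ]), np.float64(77.8)]
```

View pics/w8.png

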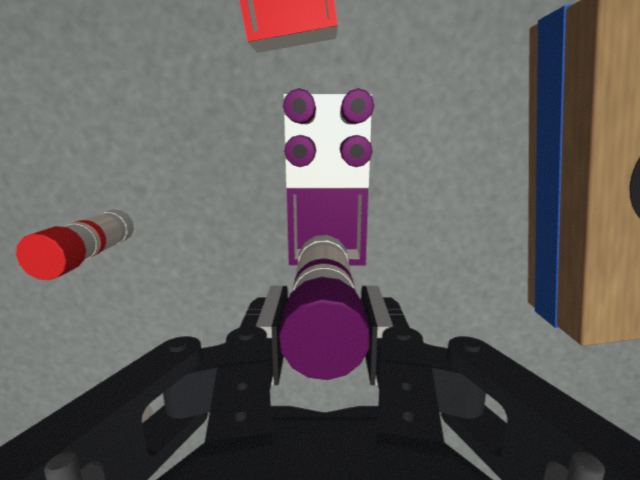

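The purple tube hangs centred over the purple pocket, whose rim (287–368, 189–265) gives (0.616, −0.311) with the expected 60–61 mm size. I'll lower it and release.

```bash
python3 -m pendant '[[[0,0.004,0.06],0,0.2],[[0,0.004,0.14],0,0.2],[[0,0.004,0.22],0,0.2],[[0,0.004,0.28],0,0.2],[[0,0.004,0.315],0,0.2],[[0,0.004,0.333],0,0.2],[[0,0.004,0.338],0,0.2],[[0,0.004,0.338],0,0.2]]'
python3 -m pendant '[[[0,0,0],0,0.4],[[0,0,0],0,0.5],[[0,0,0],0,0.6],[[0,0,0],0,0.8],[[0,0,0],0,0.8],[[0,0,0],0,0.8]]'
python3 -m pendant '[[[0,0,-0.1],0,0.8],[[0,0,-0.2],0,0.8],[[0,0,-0.3],0,0.8],[[0,0,-0.4],0,1],[[0,0,-0.46],0,1],[[0,0,-0.46],0,1],[[0,0,-0.46],0,1]]'
python3 cap.py purple w9 .4385 -.278 .2 0
```

```text
t: 15.9
position: [0.6186, -0.3131, 0.0669]
tool_rot: [0.0, 0.782, 0.623, 0.0]
force: [0.6, -0.2, -0.7]
finger_gap: 0.031
finger_force: 39.8
t: 16.4
position: [0.6186, -0.313, 0.0667]
tool_rot: [0.0, 0.782, 0.623, 0.0]
force: [0.7, -0.2, 0.1]
finger_gap: 0.0683
finger_force: 0.0
t: 16.98
position: [0.6193, -0.3134, 0.2061]
tool_rot: [0.002, 0.782, 0.623, 0.001]
force: [-0.2, -0.1, -1.7]
finger_gap: 0.0852
finger_force: 0.0
(286, 182, 72, 73) [array([321.4574, 215.9128]), array([ 0.6182, -0.304 ]), np.float64(0.0265)] rect34 [array([ 615.6, -313.6]), array([65. , 61.4]), np.float64(77.0)]
(284, 95, 26, 29) [array([296.8355, 109.4855]), array([ 0.6198, -0.2251]), np.float64(0.0085)] rect34 [array([ 616.5, -219.9]), array([21.5, 20.4]), np.float64(76.4)]
(333, 95, 27, 29) [array([345.4791, 109.6061]), array([ 0.6509, -0.2325]), np.float64(0.0083)] rect34 [array([ 655. , -229.4]), array([21.7, 20.3]), np.float64(31.2)]
(285, 135, 26, 26) [array([297.3855, 147.3137]), array([ 0.6139, -0.2486]), np.float64(0.0084)] rect34 [array([ 610. , -249.1]), array([20.7, 20.2]), np.float64(30.9)]
at [ 0.6181 -0.3127  0.2038] yang -13.0 -> shift [-0.021 -0.609  0.013] turn -0.432 t 17.03
```

View pics/w9.png

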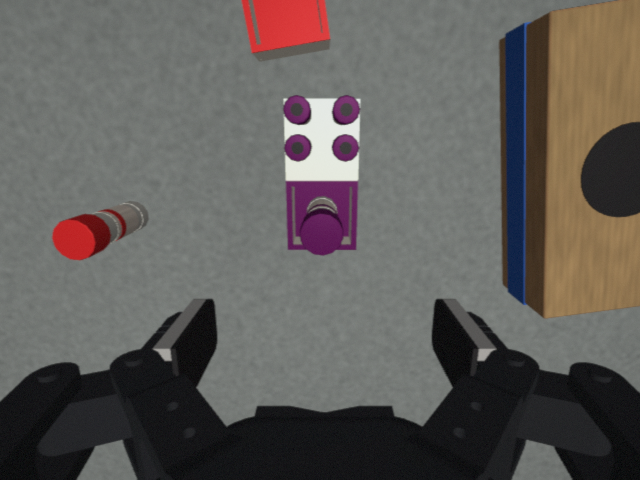

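The purple tube stands upright in its pocket, cap at (322,230). Next is red.

```bash
python3 -m pendant '[[[0,-0.07,0],-0.1,1],[[-0.01,-0.17,0],-0.2,1],[[-0.02,-0.29,0],-0.35,1],[[-0.02,-0.41,0],-0.43,1],[[-0.02,-0.5,0],-0.43,1],[[-0.02,-0.57,0],-0.43,1],[[-0.021,-0.609,0],-0.43,1],[[-0.021,-0.609,0],-0.43,1],[[-0.021,-0.609,0],-0.43,1]]'
python3 cap.py red w10 .439 -.278 .055
```

```text
t: 17.78
position: [0.4388, -0.278, 0.2034]
tool_rot: [-0.0, 0.708, 0.707, 0.0]
force: [0.6, 0.1, 0.6]
finger_gap: 0.0854
finger_force: 0.0
(520, 0, 98, 94) [array([567.1129,  46.5412]), array([ 0.5908, -0.1595]), np.float64(0.0261)] rect34 [array([ 624.9, -142.8]), array([61.8, 61.9]), np.float64(86.2)]
(303, 208, 42, 45) [array([323.6584, 230.4316]), array([ 0.4364, -0.2754]), np.float64(0.0149)] rect34 [array([ 436.3, -287.9]), array([40.1, 36.4]), np.float64(89.9)]
at [ 0.4397 -0.2784  0.2038] yang -0.1 -> shift [ 0.001 -0.003  0.496] turn -0.002 t 17.83
```

```bash
python3 -m pendant '[[[0.004,-0.006,0.1],0,1],[[0.004,-0.006,0.2],0,1],[[0.004,-0.006,0.3],0,1],[[0.004,-0.006,0.39],0,1],[[0.004,-0.006,0.45],0,1],[[0.004,-0.006,0.49],0,1],[[0.004,-0.006,0.49],0,1]]' 40
python3 -m pendant '[[[0,0,0],0,0.2],[[0,0,0],0,0.2],[[0,0,0],0,0.2],[[0,0,0],0,0.2],[[0,0,0],0,0.2],[[0,0,0],0,0.2],[[0,0,0],0,0.2],[[0,0,0],0,0.2],[[0,0,0],0,0.2],[[0,0,0],0,0.2]]' 40
python3 -c "
from h import *
rel([.6265,-.144,.168],-3.7)"
```

```text
t: 18.42
position: [0.4363, -0.2758, 0.0542]
tool_rot: [-0.003, 0.707, 0.707, -0.0]
force: [-0.2, 0.4, 0.9]
finger_gap: 0.0859
finger_force: 0.0
t: 19.25
position: [0.4383, -0.2778, 0.0588]
tool_rot: [0.001, 0.707, 0.707, 0.0]
force: [-0.4, 1.1, 5.3]
finger_gap: 0.0309
finger_force: 39.4
at [ 0.4383 -0.2778  0.0588] yang -0.1 -> shift [ 0.446  0.628 -0.363] turn 0.121 t 19.25
```

```bash
python3 -m pendant '[[[0,0,-0.1],0,0.2],[[0,0,-0.22],0,0.2],[[0,0,-0.33],0,0.2],[[0.06,0.06,-0.36],0.05,0.2],[[0.13,0.13,-0.36],0.12,0.2],[[0.2,0.23,-0.36],0.12,0.2],[[0.27,0.33,-0.36],0.12,0.2],[[0.34,0.43,-0.36],0.12,0.2],[[0.4,0.53,-0.36],0.12,0.2],[[0.44,0.6,-0.36],0.12,0.2],[[0.446,0.628,-0.36],0.12,0.2],[[0.446,0.628,-0.36],0.12,0.2]]'
python3 -m pendant '[[[0,0,0],0,0.2],[[0,0,0],0,0.2],[[0,0,0],0,0.2]]'
python3 - <<'E'
from h import *
rel([.626,-.144,.066],-3.7); c=cam("wrist"); i=robot.read_camera("wrist"); cv2.imwrite("pics/w11.png",i)
for b in blobs(mask(i,"red"),800): print(cv2.boundingRect(b),[np.round(a,1) for a in cv2.minAreaRect((ray(c,b[:,0],.034)*1000).astype(np.float32))])
E
```

```text
t: 20.25
position: [0.6271, -0.1423, 0.165]
tool_rot: [0.0, 0.728, 0.685, 0.0]
force: [-0.6, -1.1, 0.1]
finger_gap: 0.031
finger_force: 39.9
t: 20.5
position: [0.6241, -0.1442, 0.165]
tool_rot: [-0.001, 0.73, 0.684, -0.001]
force: [0.4, -0.6, -0.7]
finger_gap: 0.0311
finger_force: 39.9
at [ 0.6241 -0.1442  0.165 ] yang -3.7 -> shift [0.001 0.007 0.33 ] turn -0.001 t 20.5
(280, 276, 90, 102) [array([ 617.1, -229.3]), array([94.8, 75.1]), np.float64(84.4)]
(288, 189, 82, 77) [array([ 625.3, -142.9]), array([60.5, 61.5]), np.float64(86.3)]
(343, 88, 33, 35) [array([652.7, -55. ]), array([22.5, 21.5]), np.float64(40.7)]
(285, 88, 32, 35) [array([611.7, -52.4]), array([21.6, 22.1]), np.float64(39.5)]
```

View pics/w11.png

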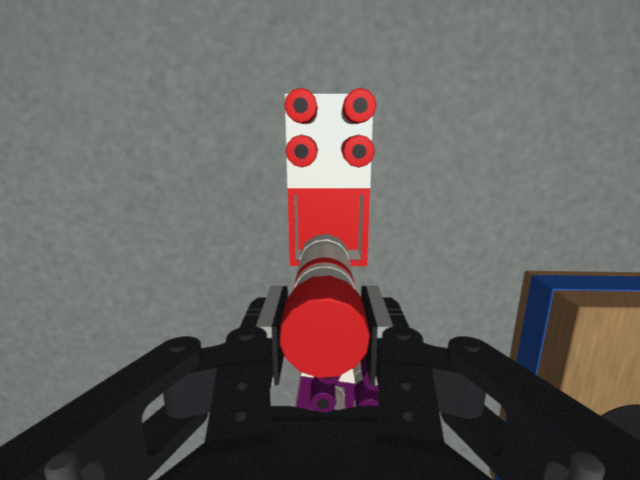

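The red tube hangs over the red pocket, whose rim (288–370, 189–266) gives (0.625, −0.143). I'll lower it and release.

```bash
python3 -m pendant '[[[0.002,0.006,0.06],0,0.2],[[0.002,0.006,0.14],0,0.2],[[0.002,0.006,0.22],0,0.2],[[0.002,0.006,0.28],0,0.2],[[0.002,0.006,0.31],0,0.2],[[0.002,0.006,0.325],0,0.2],[[0.002,0.006,0.33],0,0.2],[[0.002,0.006,0.33],0,0.2]]'
python3 -m pendant '[[[0,0,0],0,0.4],[[0,0,0],0,0.5],[[0,0,0],0,0.6],[[0,0,0],0,0.8],[[0,0,0],0,0.8],[[0,0,0],0,0.8]]'
python3 -m pendant '[[[0,0,-0.1],0,0.8],[[0,0,-0.2],0,0.8],[[0,0,-0.3],0,0.8],[[0,0,-0.4],0,1],[[0,0,-0.5],0,1],[[0,-0.1,-0.6],0,1],[[0,-0.2,-0.6],0,1],[[0,-0.3,-0.6],0,1],[[0,-0.4,-0.6],0,1],[[0,-0.5,-0.6],0,1],[[0,-0.6,-0.6],0,1],[[0,-0.6,-0.6],0,1]]'
python3 - <<'E'
from h import *
a=robot.read_camera("top")[130:340,90:550]; b=robot.read_camera("side")[130:470,190:450]
cv2.imwrite("pics/f.png",np.hstack([cv2.resize(a,(460,210)).repeat(1,0) if 0 else cv2.copyMakeBorder(a,0,130,0,0,cv2.BORDER_CONSTANT),b]))
E
```

```text
t: 21.22
position: [0.628, -0.1433, 0.067]
tool_rot: [0.001, 0.729, 0.684, 0.0]
force: [0.2, -0.1, 0.4]
finger_gap: 0.0311
finger_force: 39.9
t: 21.72
position: [0.6277, -0.1428, 0.0666]
tool_rot: [0.0, 0.729, 0.684, 0.0]
force: [0.1, 0.1, 0.1]
finger_gap: 0.0682
finger_force: 0.0
t: 22.72
position: [0.442, -0.13, 0.2449]
tool_rot: [-0.003, 0.729, 0.684, -0.002]
force: [-0.3, 0.1, 0.4]
finger_gap: 0.0853
finger_force: 0.0
```

View pics/f.png

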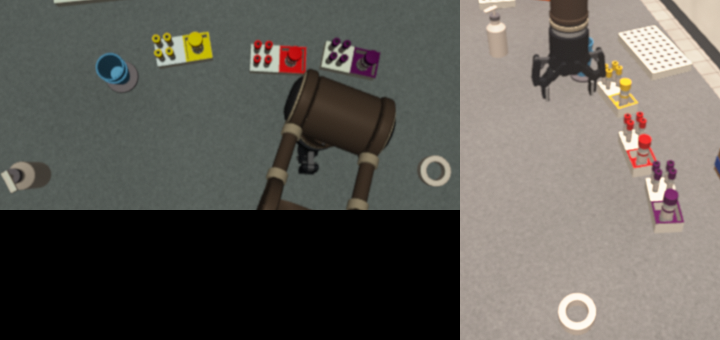

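All three tubes stand in their pockets (top-crop caps near (198,42), (293,57), (369,63)), the beaker is nested at (112,70), and the bottle and tape are where they began. Handing in.

```bash
python3 -c "
from workcell import robot
print(robot.close_job())"
```

```text
the job is handed in; nothing more can be done
None
```

I handed the job in at about 23 s: in the last pictures all three tubes stand in their own-colour pockets, the beaker is nested upright in the stack, and the bottle and tape look unmoved; the hand-in returned no verdict.

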